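# Pack down the metal-recycling caddy with the hand tamper

## Task

Pick up the hand tamper and, with its flat face square on the middle of the caddy's blue sprung press plate, push the plate gently down until it stops against the stack hidden below; lean on it there, level, with 14 to 24 N for a full second, never going past 30 N. Leave the plate down and level, stand the tamper upright back on its cork rest and let go. Touch the plate only with the tamper, do not let it cock over, and leave the soap, mug and tin where they are.

Things in the scene. Friction and masses are not known exactly. Their poses are not given: they have to be found in the camera images.
- caddy: Beige plastic open tub fixed to the counter, 200 x 170 mm outside (x, y), 140 mm high to the rim, walls 5 mm, a lip 8 mm wide around the outside of the rim. Origin: centre of its underside, z up. A white octagonal lid hangs open on its +x side, below the rim, reaching about 65 mm beyond the wall. It may stand left or right, at any small yaw
- press_plate: Blue press plate inside the tub, 178 x 148 x 8 mm (x, y, z), with a white ring of 74 mm diameter that marks its middle. Origin: centre of its underside, z is the plate's normal. It can tilt up to 0.25 rad about its centre either way on two stiff pivots (0.05 N m each) and stays as left; it starts up to 0.05 rad off level about each
- plate_top (a point): Centre of the plate's upper face, inside the white ring; 15 mm below the tub's rim when plate_slide is 0
- plate_slide (a joint): How far the plate has been pushed down into the tub, m. Starts at 0 to 0.006. A spring and a rubbing lip resist with 4 to 8 N while it moves, and the lip keeps the plate where it is left. It stops against a stack of rubber-sealed jar lids, 80 mm wide, centred below it and out of sight, which gives only about 1 mm for each further 8 N; how high the stack is differs each time: the plate meets it at 0.018 to 0.034. Anything over 10 N of steady push means that it has stopped
- tamper: Hand tamper standing upright, 0.45 kg or so: round flat steel foot 60 mm in diameter and 14 mm thick, steel neck 22 mm in diameter up to 46 mm, then a square dark wooden handle 26 x 26 mm (sides along the tamper's x and y) from 46 to 128 mm, steel button on top up to 130 mm. Origin: centre of the foot's flat underside, z up along the handle
- tamper_grip (a point): Point on the tamper's axis 95 mm above the underside of its foot, in the upper part of the handle: the height to grip
- rest: Round cork rest fixed to the counter, 110 mm in diameter, 10 mm thick, flat top. Origin: centre of its underside; the tamper stands on it at the start, up to 10 mm from its centre
- soap: Green soap bottle, 60 mm in diameter, 180 mm high, loose bystander. Origin: centre of its underside
- mug: White mug, 80 mm in diameter, 90 mm high, one handle, loose bystander. Origin: centre of its underside
- tin: Tin can with a red label, 72 mm in diameter, 95 mm high, loose bystander. Origin: centre of its underside
Things that resemble listed ones, but are neither listed nor needed, are in the scene too. What is shaped like the tamper but orange or purple is not meant. Of the things that look like the rest, take the one that is nearest to the robot's base at the start.

How it is judged:
On the way, in this order (a step that is already met when the one before it is completed fails the run):
1. the tamper is lifted clear of its rest (40 mm or more) (height (world z) of tamper above 0.05 m and contact force between tamper and the fingers above 1 N), for 0.1 s.
2. plate stopped under the tamper: 12 to 30 N on it for 0.6 s, standing still, plate within 0.035 rad of level, tamper within 0.06 rad of upright and 15 mm of the plate's middle (contact force between tamper and press_plate between 12 and 30 N and value of joint plate_slide above 0.015 m and velocity of joint plate_slide below 0.002 m/s and angle between press_plate's own z axis and vertical below 0.035 rad and angle between tamper's own z axis and vertical below 0.06 rad and horizontal distance between tamper and plate_top below 0.015 m), for 0.6 s.
At the end, for the whole second after the job is handed in: the plate stays pushed down (more than 15 mm) and within 0.035 rad of level; the tamper stands upright (within 0.05 rad), released and still, wholly on its rest (centres within 25 mm) (value of joint plate_slide above 0.015 m and angle between press_plate's own z axis and vertical below 0.035 rad and horizontal distance between tamper and rest below 0.025 m and z of tamper in the frame of rest between 0.007 and 0.013 m and angle between tamper's own z axis and vertical below 0.05 rad and linear speed of tamper below 0.01 m/s); the robot touches nothing.
It fails at once if the tamper presses the plate with more than 32 N (contact force between tamper and press_plate above 32 N).
It fails at once if the fingers push on the plate (contact force between the fingers and press_plate above 1 N).
It fails at once if the plate is cocked by more than 0.15 rad (angle between press_plate's own z axis and vertical above 0.15 rad).
It fails at once if the soap, mug or tin is moved by more than 20 mm (distance of any of soap, mug, tin from where it was at the start of the episode above 0.02 m).
It also fails if it takes over 59 s, if anything falls off the work surface, if the arm or the gripper's body presses on something with over 40 N, if the wrist force passes 120 N, or if a joint passes its speed limit or range.

## Robot

A 7-joint arm with a two-finger parallel gripper is mounted at the origin on the work surface. World frame = base frame: x ahead of the robot, y to its left, z up, the work surface at z = 0. Lengths are in m, angles in rad, forces in N, time in s.
With the tool pointing down it reaches from about 0.35 to 0.9 m from the base axis. Payload 8.1 kg.
Tool frame: the origin (TCP) lies at the very end of the fingers, on their centre line; the grasp point (between the pads) lies 19 mm behind it; z points along the fingers, x is the direction in which the jaws open and shut, and the axes are right-handed (so a half turn about z gives the same grasp; the last joint's range is limited). The gripper opens to 92 mm and grips with 3 to 60 N. Pads are 19 mm wide; open, the fingers measure 130 mm over their backs; the gripper's body (75 mm by 190 mm) begins 47 mm behind the grasp point.
Start: joints at [1.11, 0.434, 0.025, 1.573, -0.012, 1.134, -0.075], TCP at [0.219, -0.585, 0.227] pointing down, gripper open.
Joint ranges: [-2.62, 2.62], [-0.44, 2.09], [-1.27, 1.32], [0.08, 2.57], [-1.32, 4.46], [0.12, 2], [-2.74, 2.74]. Speed limits (rad/s): [2.22, 2.22, 3.01, 3.01, 3.14, 3.14, 3.14].

## Interface

Orientations are given as a rotation vector (axis times angle).
In Python, from cell import status, viewer, arm gives the robot as it stands.
- The arm moves only by the tool jog_arm, never from a script. Its argument "commands" is text: rows parted by semicolons, each of 7 numbers parted by spaces: the closure, from -1 (fully open) to 1 (shut), then the shift along the world's x, y, z normalised to -1 to 1, where 1 is 0.3 m, then the turn, a rotation vector about the world's x, y, z normalised to -1 to 1, where 1 is 2 pi rad. In form: jaw dx dy dz wx wy wz; .... A call has exactly 5 rows; each row shifts and turns the commanded pose from where the row before left it; what a row does not reach is not made up. A row lasts 1/10 s, in which the tool goes at most 50 mm and 8.59 degrees, less where a joint would pass 70% of its speed; a pose out of reach is approached as far as the arm can. A call with a number of a shift or a turn outside -1 to 1 is refused whole. A call with a gripper value outside its range is refused whole. The fingers move at their own pace and stop on an object; "force" is the grip in N (left out, the last holds). Time passes only in rows, so rows that do not move let the fingers close, or fill a call up. It gives the time, the measured TCP pose, the force and the opening at its end, in the units of the state.
- status.observe(): the state, without advancing time (a new reading comes with each control period).
- viewer.get_image(name): name is "side" or "top"; returns a dict with "pixels" (400x640x3 uint8, red, green, blue), "z_map" (400x640 float32, m along the optical axis (not along the pixel's ray), 0 where there is no reading), "camera_matrix" (3x3 intrinsics, pixels), "k1" (the pictures are not rectified: a ray, as slopes to the right and down, at radius r is drawn at 1 + k1 r^2 times it, then the intrinsics apply), "R" (3x3) and "t" (3): a world point X has camera coordinates R X + t. Camera axes: x right, y down, z forward; pixel columns grow to the right and rows downward; lengths in m; the calibration is good to about 2 mm. A picture is of the moment at which its call begins.
- arm.sign_off(): hands the job in, once; it reports no verdict.
The state is a dict: "clock": time; "joints": joint angles; "dq": joint speeds; "joint_efforts": joint torques, N m; "position": TCP position; "ee_rot": TCP orientation; "force": force on the tool from outside, world axes, zero at the start; "ft_torque": the same for the moment, N m; "width": opening from 0.0 (shut) to 1.0 (fully open).
Only numpy, scipy, OpenCV 4.12 (cv2) and the standard library are available. Lean on these libraries where they do the work, as an engineer would, in place of code of your own. Each camera call takes 0.05 s, during which the arm holds its last target. There are 200 camera calls.

## Working session

There is one attempt and no reset: what is moved stays moved. The work goes in short steps, Python scripts to look and compute and a tool call to move; the robot and the scene stay as the last step left them, time stands still between calls to the robot, and variables do not carry over. Pictures are saved under pics/ and viewed, about 8 in all and at most 12, crops included, and the job is handed in when it is done.

Besides the shell and the picture viewer there is one more tool, called after "Call:" as name(argument=value, ...) on one line, values as JSON. jog_arm: Moves the arm, as the interface text tells. Scaled input: -1 to 1 covers 0.3 m each way for a shift and 2 pi rad each way for a turn. Its arguments: {"type":"object","properties":{"commands":{"type":"string"},"force":{"type":"number"}},"required":["commands"]}

```bash
mkdir -p pics; ls; cat > h.py <<'E'
import numpy as np, cv2
from cell import status, viewer, arm
def grab(n):
    d=viewer.get_image(n); np.savez('pics/'+n+'.npz',**{k:np.array(v) for k,v in d.items()}); return d
def load(n): return dict(np.load('pics/'+n+'.npz'))
def slopes(d,uv):
    K=np.array(d['camera_matrix']);k=float(d['k1'])
    uv=np.atleast_2d(np.array(uv,float)); return cv2.undistortPoints(uv[:,None],K,np.array([k,0,0,0,0.]))[:,0]
def onplane(d,uv,z):
    s=slopes(d,uv); R=np.array(d['R']);t=np.array(d['t']); c=-R.T@t
    r=np.c_[s,np.ones(len(s))]@R
    return c+r*((z-c[2])/r[:,2])[:,None]
def cloud(d):
    Z=np.array(d['z_map']);h,w=Z.shape; v,u=np.mgrid[:h,:w]
    s=slopes(d,np.c_[u.ravel(),v.ravel()]); P=np.c_[s,np.ones(len(s))]*Z.ravel()[:,None]
    return ((P-np.array(d['t']))@np.array(d['R'])).reshape(h,w,3)
def save(d,name,crop=None,f=1):
    im=np.array(d['pixels'])[:,:,::-1]
    if crop: a,b,c,e=crop; im=im[b:e,a:c]
    cv2.imwrite('pics/'+name,cv2.resize(im,None,fx=f,fy=f,interpolation=cv2.INTER_CUBIC))
E
python3 - <<'E'
from h import *
for n in('top','side'): d=grab(n); save(d,n+'1.png'); print(n,d['camera_matrix'],d['k1'],-np.array(d['R']).T@d['t'])
print(status.observe())
E
```

```text
pics
top [[414.07395123   0.         316.65080319]
 [  0.         414.07395123 203.2323161 ]
 [  0.           0.           1.        ]] 0.005639120382316349 [0.31094087 0.00545069 1.06081601]
side [[430.5483958    0.         327.2726096 ]
 [  0.         430.5483958  204.40325889]
 [  0.           0.           1.        ]] -0.04403387574701173 [0.41747388 1.01466777 0.71657769]
{'clock': 0.1, 'joints': array([ 1.11039294,  0.43511771,  0.02499477,  1.57399961, -0.01159463,
        1.13400027, -0.07508106]), 'dq': array([ 0.00078021, -0.00389062, -0.00016486, -0.00165379,  0.00077515,
        0.00045268,  0.00279033]), 'joint_efforts': array([ 1.47507111e-03, -6.69129968e+01,  9.86940600e-01, -3.15148830e+01,
       -6.05571130e-02,  3.72676877e-02,  5.11555743e-05]), 'position': array([ 0.21866422, -0.58501556,  0.22604832]), 'ee_rot': array([-2.58067977e+00,  1.79038915e+00,  1.89603671e-03]), 'force': array([ 0.11650149,  0.206505  , -0.13358552]), 'ft_torque': array([-0.01624014, -0.0521919 ,  0.00658904]), 'width': 0.9976308585172641}
```

View pics/top1.png

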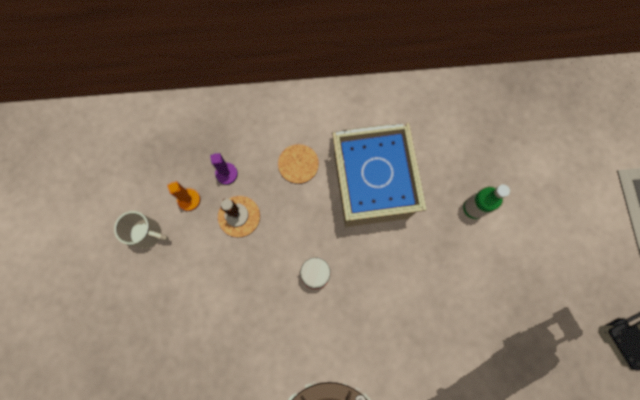

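View pics/side1.png

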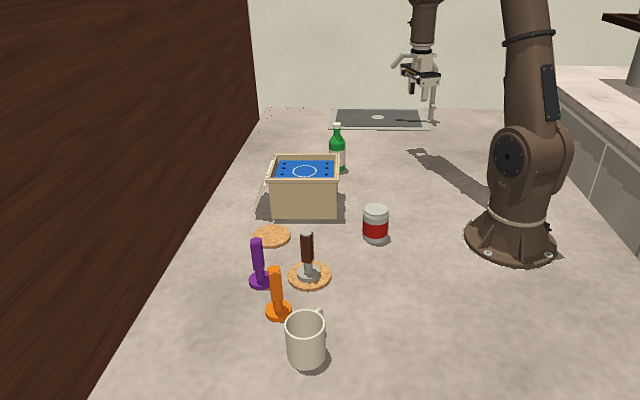

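Candidates: the tamper could be the dark-handled one at top (235,212) / side (307,262), the purple at (225,170) / (258,262), or the orange at (186,197) / (277,292). I choose the dark wood and steel one. The rest could be the cork at (239,217) or the one at (298,163). The first is nearer the base and has the tamper on it. The caddy is at (377,173), with the mug, tin and soap as bystanders.

```bash
cat > m.py <<'E'
from h import *
t=load('top'); s=load('side'); 
def hsv(d): return cv2.cvtColor(d['pixels'],cv2.COLOR_RGB2HSV).astype(int)
C=cloud(t); S=cloud(s)
for n,P in(('top',C),('side',S)):
    d=t if n=='top' else s
    z=P[...,2]; ok=d['z_map']>0; print(n,'counter z',np.median(z[ok&(abs(z)<.02)]))
# tamper handle points by both
allp=[]
for n,d,P in(('top',t,C),('side',s,S)):
    near=(np.hypot(P[...,0]-.29,P[...,1]-.2)<.5)&(d['z_map']>0)
    H=hsv(d); u0,v0,u1,v1=(210,190,262,240) if n=='top' else (285,228,335,292)
    m=np.zeros(near.shape,bool); m[v0:v1,u0:u1]=1
    m&=near
    for a,b in((.005,.014),(.018,.03),(.06,.125),(.126,.135)):
        q=P[m&(P[...,2]>a)&(P[...,2]<b)]
        print(n,a,b,len(q),q.mean(0) if len(q) else '',(q.min(0),q.max(0)) if len(q) else '')
    q=P[m&(P[...,2]>.055)&(P[...,2]<.145)]; allp.append(q); print('zmax',q[:,2].max())
    # cork
    cork=m&(H[...,0]>5)&(H[...,0]<22)&(H[...,1]>80)&(H[...,2]>120)
    q=P[cork&(abs(P[...,2]-.01)<.006)]; 
    (c,r)=cv2.minEnclosingCircle(q[:,:2].astype(np.float32)); print(n,'cork',c,r,len(q),np.median(q[:,2]))
    B=(H[...,0]>95)&(H[...,0]<125)&(H[...,1]>130)
    if n=='top': B[:, :330]=0
    q=P[B]; A=np.c_[q[:,:2],np.ones(len(q))]
    co=np.linalg.lstsq(A,q[:,2],rcond=None)[0]; r=q[:,2]-A@co; k=abs(r)<.004
    co=np.linalg.lstsq(A[k],q[k,2],rcond=None)[0]; c,sz,an=cv2.minAreaRect(q[k][:,:2].astype(np.float32))
    print(n,'plate',len(q),'slope',co[:2],'rect',c,sz,an,'z at c',co@[*c,1])
    u0,v0,u1,v1=(355,150,400,195) if n=='top' else(285,160,325,182)
    W=np.zeros_like(B);W[v0:v1,u0:u1]=1; W&=(H[...,1]<130)
    q=P[W]; c2,r=cv2.minEnclosingCircle(q[:,:2].astype(np.float32)); print('ring',c2,r,len(q))
np.savez('pics/h.npz',a=allp[0],b=allp[1])
for q in allp:
    q=q[(q[:,2]>.07)&(q[:,2]<.125)]; print('handle rect',cv2.minAreaRect(q[:,:2].astype(np.float32)),len(q))
R=(abs(C[...,2]-.14)<.005); R[:, :320]=0;R[:,440:]=0
q=C[R]; print('rim rect',cv2.minAreaRect(q[:,:2].astype(np.float32)),np.median(q[:,2]))
E
python3 m.py; python3 -c "
from h import *
d=load('side');save(d,'s2.png',(230,145,350,345),3)
d=load('top');save(d,'t2.png',(165,115,435,245),2.9)"
```

```text
top counter z 0.0007655311886969375
side counter z 3.04131989869026e-05
top 0.005 0.014 840 [0.53770852 0.17882937 0.01047518] (array([0.4849093 , 0.1232875 , 0.00501361]), array([0.61309206, 0.25554659, 0.01397081]))
top 0.018 0.03 267 [0.53846102 0.1844008  0.02456688] (array([0.51554275, 0.16034867, 0.01819835]), array([0.5733854 , 0.22622292, 0.02911123]))
top 0.06 0.125 109 [0.53774895 0.18341856 0.09395731] (array([0.5300897 , 0.17399675, 0.06057603]), array([0.55328514, 0.20246826, 0.12495049]))
top 0.126 0.135 17 [0.53910082 0.18469144 0.13096293] (array([0.53030404, 0.17447786, 0.12608785]), array([0.55797353, 0.20229822, 0.13492965]))
zmax 0.1438281633845596
top cork (0.5458149313926697, 0.18493923544883728) 0.05670632794499397 855 0.01085562813912021
top plate 3973 slope [-0.26933256  0.20264663] rect (0.6137776374816895, -0.1753469556570053) (0.21042263507843018, 0.04922395572066307) 49.40090560913086 z at c 0.11753564281704576
ring (0.47225815057754517, -0.08932076394557953) 0.18719595670700073 337
side 0.005 0.014 698 [0.54815783 0.18112951 0.0094293 ] (array([ 0.489344
[... 572 characters left out ...]
.11055684089660645) 0.13906081020832062 661 0.009342933210068254
side plate 825 slope [-0.13198153  0.04756811] rect (0.605191171169281, -0.18248580396175385) (0.1282290816307068, 0.01835097186267376) 55.994754791259766 z at c 0.12221619342921519
ring (0.5379929542541504, 0.38316455483436584) 0.6430005431175232 321
handle rect ((0.537765622138977, 0.1841346174478531), (0.016418375074863434, 0.03291443735361099), 31.039281845092773) 95
handle rect ((0.5403090715408325, 0.19688907265663147), (0.034133270382881165, 0.01894979178905487), 27.789377212524414) 251
rim rect ((0.5956514477729797, -0.16675806045532227), (0.21768233180046082, 0.18713420629501343), 2.506197929382324) 0.14011231219433942
```

View pics/t2.png

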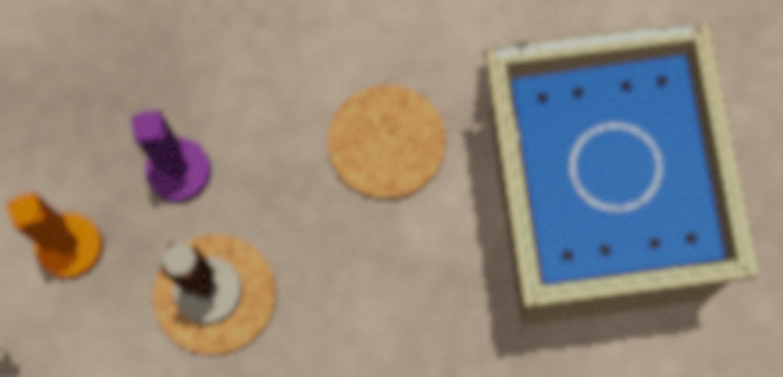

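View pics/s2.png

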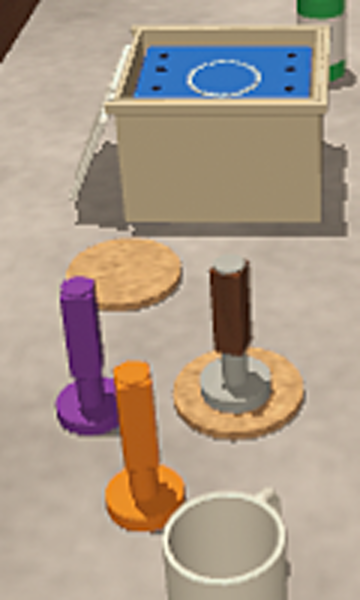

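The crops confirm my choice: the dark handle stands on the near cork, and the ring centre is at about top pixel (377.4,172.6). The next step is robust fits for the plate tilt, the tamper foot and the handle yaw.

```bash
cat > m2.py <<'E'
from h import *
t=load('top'); s=load('side')
def hsv(d): return cv2.cvtColor(d['pixels'],cv2.COLOR_RGB2HSV).astype(int)
for n,d in(('top',t),('side',s)):
    P=cloud(d);H=hsv(d);er=lambda m,k:cv2.erode(m.astype(np.uint8),np.ones((k,k)))>0
    B=(H[...,0]>95)&(H[...,0]<125)&(H[...,1]>110)&(abs(P[...,0]-.5957)<.085)&(abs(P[...,1]+.167)<.07)&(abs(P[...,2]-.12)<.03)
    q=P[er(B,3)]; A=np.c_[q[:,:2]-[.5957,-.167],np.ones(len(q))]
    for i in range(4):
        k=np.ones(len(q),bool) if i==0 else abs(q[:,2]-A@co)<.005
        co=np.linalg.lstsq(A[k],q[k,2],rcond=None)[0]
    print(n,'plate',k.sum(),co,'std',(q[k,2]-A[k]@co).std())
    u0,v0,u1,v1=(358,152,398,194) if n=='top' else(287,161,323,182)
    W=np.zeros(B.shape,np.uint8);W[v0:v1,u0:u1]=(H[...,1]<120)[v0:v1,u0:u1]
    cs,_=cv2.findContours(W,cv2.RETR_EXTERNAL,cv2.CHAIN_APPROX_NONE); c=max(cs,key=cv2.contourArea)
    w=onplane(d,c[:,0].astype(float),.122); print('ring',cv2.fitEllipse(w[:,:2].astype(np.float32)),len(w))
    # rim
    u0,v0,u1,v1=(205,190,265,242) if n=='top' else (283,226,336,294)
    bx=np.zeros(B.shape,bool);bx[v0:v1,u0:u1]=1
    ck=(bx&(H[...,0]>5)&(H[...,0]<22)&(H[...,1]>90)&(H[...,2]>110)).astype(np.uint8)
    cs,_=cv2.findContours(ck,cv2.RETR_EXTERNAL,cv2.CHAIN_APPROX_NONE); c=max(cs,key=cv2.contourArea)
    w=onplane(d,cv2.convexHull(c)[:,0].astype(float),.010); print('cork',cv2.fitEllipse(w[:,:2].astype(np.float32)))
    f=bx&(H[...,1]<60)&(abs(P[...,2]-.024)<.005)&(np.hypot(P[...,0]-.54,P[...,1]-.187)<.045)
    q=P[f]; print('foot top pts',len(q),cv2.minEnclosingCircle(q[:,:2].astype(np.float32)))
    b=bx&(H[...,1]<60)&(P[...,2]>.125); v,u=np.nonzero(b); print('button px',u.mean(),v.mean(),len(u),onplane(d,[u.mean(),v.mean()],.14))
    hd=bx&(P[...,2]>.062)&(P[...,2]<.130)&(H[...,2]<130)&(np.hypot(P[...,0]-.54,P[...,1]-.19)<.03)
    q=P[er(hd,3) if n=='side' else hd]; print('handle',len(q),cv2.minAreaRect(q[:,:2].astype(np.float32)))
    if len(q)>10:
        for row in q[::max(1,len(q)//18)]: print(row.round(4),end=' ')
        a=np.polyfit(q[:,0],q[:,1],1); print('\nline slope deg',np.degrees(np.arctan(a[0])))
d=s;save(d,'s3.png',(285,222,335,290),9)
E
python3 m2.py
```

```text
top plate 3040 [ 0.00297154 -0.04295976  0.12193092] std 0.001683711869041095
ring ((0.5958595871925354, -0.1665799766778946), (0.07630627602338791, 0.07751823216676712), 47.402652740478516) 91
cork ((0.5441745519638062, 0.18444515764713287), (0.10932253301143646, 0.11058934032917023), 111.05772399902344)
foot top pts 223 ((0.544814944267273, 0.18666879832744598), 0.027970584109425545)
button px 226.80373831775702 205.07476635514018 107 [[0.54292684 0.1877086  0.14      ]]
handle 109 ((0.537563681602478, 0.18381962180137634), (0.015713786706328392, 0.03274158015847206), 32.64042663574219)
[0.5504 0.174  0.1242] [0.5498 0.1751 0.1064] [0.5524 0.1743 0.0845] [0.553  0.1743 0.071 ] [0.5483 0.1751 0.0811] [0.5442 0.1763 0.0885] [0.538  0.178  0.1063] [0.5338 0.1961 0.1217] [0.5354 0.178  0.1069] [0.5333 0.1935 0.1118] [0.5323 0.1797 0.111 ] [0.535  0.1993 0.095 ] [0.5309 0.1828 0.1075] [0.5346 0.199  0.0852] [0.5303 0.1822 0.0985] [0.5357 0.1999 0.0689] [0.5304 0.1821 0.0863] [0.5322 0.1902 0.0692] [0.5301 0.1816 0.0634] 
line slope deg -34.8496460441326
side plate 446 [ 0.00345686 -0.03
[... 339 characters left out ...]
895045191049576)
button px 305.140625 236.1875 64 [[0.54442504 0.20629942 0.14      ]]
handle 211 ((0.5428127646446228, 0.19998228549957275), (0.025796163827180862, 0.014763014391064644), 13.25204849243164)
[0.5559 0.1991 0.1235] [0.5384 0.2057 0.1261] [0.5388 0.2041 0.122 ] [0.5368 0.2023 0.1179] [0.5345 0.2026 0.1153] [0.5333 0.1953 0.1071] [0.554  0.2021 0.1054] [0.5548 0.1983 0.0995] [0.5549 0.1985 0.0967] [0.5549 0.1996 0.0946] [0.5549 0.2002 0.0921] [0.555  0.2007 0.0894] [0.5553 0.1998 0.0857] [0.5554 0.1999 0.0828] [0.5557 0.1991 0.0791] [0.5565 0.1956 0.0733] [0.5561 0.1984 0.0725] [0.5537 0.1992 0.0702] [0.5483 0.2036 0.0708] [0.5361 0.2046 0.0691] 
line slope deg 1.497475931639732
```

View pics/s3.png

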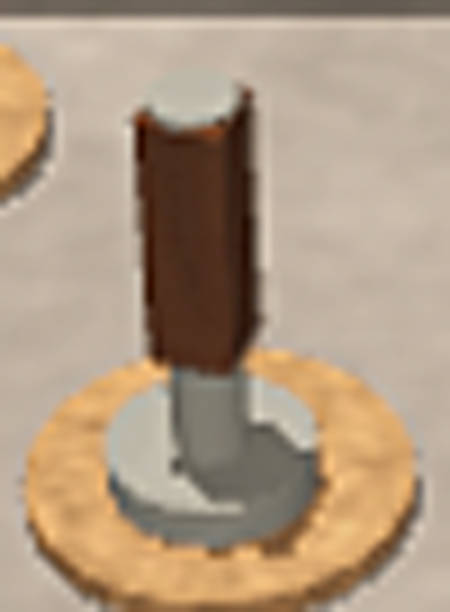

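```bash
python3 - <<'E'
from h import *
from scipy.spatial.transform import Rotation as Ro
o=status.observe(); M=Ro.from_rotvec(o['ee_rot']).as_matrix(); print(M.round(3)); print('jaw az',np.degrees(np.arctan2(M[1,0],M[0,0])),'tcp az',np.degrees(np.arctan2(*o['position'][[1,0]])))
t=load('top'); s=load('side')
w=onplane(s,[[301.7,262],[310.3,263.3],[313.7,259.2]],.056); print(w.round(4)); e=np.diff(w[:,:2],axis=0); print(np.degrees(np.arctan2(e[:,1],e[:,0])),np.hypot(*e.T))
# ring in side via white px
P=cloud(s);p=np.array(s['pixels']).astype(int);H=cv2.cvtColor(s['pixels'],cv2.COLOR_RGB2HSV).astype(int)
f=lambda n,uv:print(n,onplane(*uv).round(4))
m=np.zeros(p.shape[:2],bool);m[163:180,290:320]=1;m&=H[...,1]<140
v,u=np.nonzero(m); print(u.min(),u.max(),v.min(),v.max()); print('ring side',onplane(s,[(u.min()+u.max())/2,(v.min()+v.max())/2],.122))
for n,d in(('top',t),('side',s)):
    P=cloud(d);H=cv2.cvtColor(d['pixels'],cv2.COLOR_RGB2HSV).astype(int)
    for nm,lo,hi in(('purple',130,160),('orange',8,16)):
        k=(H[...,0]>=lo)&(H[...,0]<=hi)&(H[...,1]>(120 if lo>100 else 215)); k=cv2.erode(k.astype(np.uint8),np.ones((2,2)))>0; q=P[k&(P[...,2]>.004)&(P[...,2]<.2)]; q=q[abs(q[:,1]-.25)<.2]
        print(n,nm,len(q),np.percentile(q,[3,97],axis=0).round(3).tolist())
    k=(P[...,2]>.02)&(P[...,2]<.11)
E
```

```text
[[ 0.35  -0.937 -0.001]
 [-0.937 -0.35   0.001]
 [-0.001  0.    -1.   ]]
jaw az -69.50323968215996 tcp az -69.50551105240878
[[0.5579 0.1971 0.056 ]
 [0.5363 0.2009 0.056 ]
 [0.5298 0.1846 0.056 ]]
[ 170.06500303 -111.85032397] [0.02187438 0.01760503]
290 319 165 179
ring side [[ 0.59245312 -0.1566133   0.122     ]]
top purple 378 [[0.638, 0.189, 0.012], [0.677, 0.228, 0.132]]
top orange 199 [[0.579, 0.298, 0.012], [0.602, 0.33, 0.124]]
side purple 580 [[0.643, 0.205, 0.007], [0.681, 0.242, 0.129]]
side orange 417 [[0.577, 0.314, 0.008], [0.606, 0.339, 0.119]]
```

Tamper: centre (0.544, 0.187), handle yaw about -15°. Plate: centre (0.596, -0.167), top z 0.122, tilt about 0.04. Rest: centre (0.544, 0.185). The sizes and heights match the description. I'm moving to above the tamper with the jaws at azimuth -15°.

Call:
jog_arm(commands="-1 0.03 0.06 0.05 0 0 0.0076; -1 0.05 0.13 0.05 0 0 0.0076; -1 0.055 0.13 0.05 0 0 0.0076; -1 0.055 0.13 0.05 0 0 0.0076; -1 0.055 0.13 0.05 0 0 0.0076", force=60)

```text
clock: 0.6
position: [0.2926, -0.4096, 0.302]
ee_rot: [-2.777, 1.468, 0.001]
force: [0.9, -1.4, -0.9]
width: 0.998
```

Call:
jog_arm(commands="-1 0.055 0.13 0 0 0 0.0076; -1 0.055 0.13 0 0 0 0.0076; -1 0.055 0.13 0 0 0 0.0076; -1 0.055 0.13 0 0 0 0.0076; -1 0.055 0.13 0 0 0 0.0076")

```text
clock: 1.1
position: [0.3749, -0.2147, 0.3016]
ee_rot: [2.932, -1.127, -0.0]
force: [1.1, -0.4, 1.5]
width: 1.002
```

Call:
jog_arm(commands="-1 0.055 0.13 0 0 0 0.0076; -1 0.055 0.13 0 0 0 0.0076; -1 0.055 0.13 0 0 0 0.0076; -1 0.055 0.13 0 0 0 0.0076; -1 0.055 0.13 0 0 0 0.0076")

```text
clock: 1.6
position: [0.4575, -0.0199, 0.3017]
ee_rot: [3.046, -0.77, -0.0]
force: [-0.3, -1.1, 0.2]
width: 1.003
```

Call:
jog_arm(commands="-1 0.058 0.138 0 0 0 0.0074; -1 0.058 0.138 0 0 0 0.0074; -1 0.058 0.138 0 0 0 0.0074; -1 0.058 0.138 0 0 0 0.0074; -1 0.056 0.138 0 0 0 0.0074")

```text
clock: 2.1
position: [0.5442, 0.187, 0.3014]
ee_rot: [3.114, -0.412, -0.001]
force: [1.0, -0.9, 0.2]
width: 0.999
```

Call:
jog_arm(commands="-1 0 0 -0.1 0 0 0; -1 0 0 -0.1 0 0 0; -1 0 0 -0.1 0 0 0; -1 0 0 -0.1 0 0 0; -1 0 0 0 0 0 0")

```text
clock: 2.6
position: [0.5413, 0.184, 0.1777]
ee_rot: [3.11, -0.413, -0.01]
force: [0.5, -0.3, -0.6]
width: 1.0
```

```bash
python3 - <<'E'
from h import *
for n in('top','side'): grab(n)
d=load('side');save(d,'s4.png',(250,180,360,300),5)
o=status.observe();print(o['joints'].round(2),o['force'],o['position'],o['ee_rot'])
E
```

```text
[ 0.01  0.47 -0.61  1.72  0.3   1.05 -0.96] [ 0.74412189 -0.13019326  0.76644151] [0.54360481 0.18556686 0.18198247] [ 3.11394303e+00 -4.13790363e-01 -1.55523449e-03]
```

View pics/s4.png

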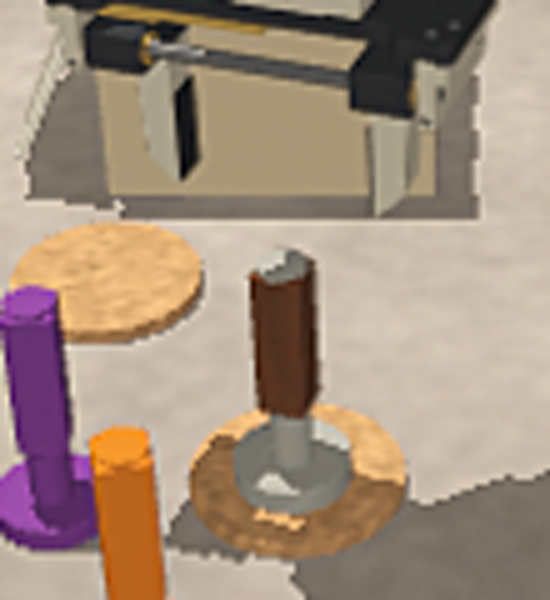

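In the picture the open fingers sit evenly either side of the handle (crop x 180 and 395, handle at 284). I'm descending to grip height and closing.

Call:
jog_arm(commands="-1 0 0 -0.04 0 0 0; -1 0 0 -0.04 0 0 0; -1 0 0 -0.04 0 0 0; -1 0 0 -0.04 0 0 0; -1 0 0 -0.04 0 0 0")

```text
clock: 3.2
position: [0.5436, 0.1855, 0.1207]
ee_rot: [3.114, -0.414, -0.0]
force: [0.0, -0.5, 0.5]
width: 0.998
```

Call:
jog_arm(commands="-1 0 0 -0.04 0 0 0; -1 0 0 -0.04 0 0 0; -1 0 0 -0.04 0 0 0; -1 0 0 0 0 0 0; -1 0 0 0 0 0 0")

```text
clock: 3.7
position: [0.5437, 0.1856, 0.0855]
ee_rot: [3.114, -0.414, -0.001]
force: [-0.4, -0.4, 0.2]
width: 1.001
```

Call:
jog_arm(commands="1 0 0 0 0 0 0; 1 0 0 0 0 0 0; 1 0 0 0 0 0 0; 1 0 0 0 0 0 0; 1 0 0 0 0 0 0", force=15)

```text
clock: 4.2
position: [0.5438, 0.1856, 0.0859]
ee_rot: [-3.114, 0.414, -0.0]
force: [-0.0, 0.1, 0.0]
width: 0.619
```

Call:
jog_arm(commands="1 0 0 0 0 0 0; 1 0 0 0 0 0 0; 1 0 0 0 0 0 0; 1 0 0 0 0 0 0; 1 0 0 0 0 0 0", force=60)

```text
clock: 4.7
position: [0.5438, 0.1856, 0.0857]
ee_rot: [-3.114, 0.414, -0.0]
force: [0.6, 0.7, -0.4]
width: 0.276
```

```bash
python3 - <<'E'
from h import *
for n in('top','side'): grab(n)
d=load('side');save(d,'s5.png',(250,180,360,300),5)
o=status.observe();print(o['joints'].round(2),o['force'],o['ft_torque'],o['position'],o['ee_rot'])
E
```

```text
[-0.03  0.57 -0.56  1.82  0.39  0.86 -1.04] [-0.27184274  0.42653118 -0.42864047] [-0.00196613 -0.16179312  0.01997493] [0.54378193 0.1855612  0.08572203] [ 3.11418814e+00 -4.13956501e-01  9.58797634e-05]
```

View pics/s5.png

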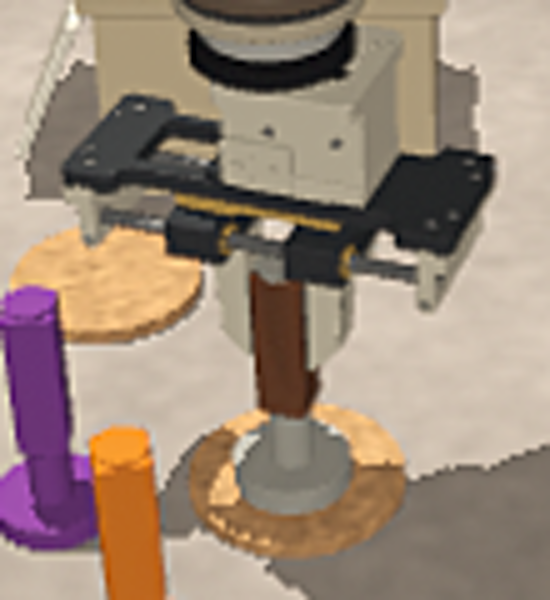

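Call:
jog_arm(commands="1 0 0 0 0 0 0; 1 0 0 0.02 0 0 0; 1 0 0 0.04 0 0 0; 1 0 0 0.06 0 0 0; 1 0 0 0.08 0 0 0")

```text
clock: 5.3
position: [0.543, 0.1853, 0.1463]
ee_rot: [3.113, -0.413, -0.003]
force: [0.1, -0.3, -4.9]
width: 0.283
```

Call:
jog_arm(commands="1 0 0 0.1 0 0 0; 1 0 0 0.1 0 0 0; 1 0 0 0.1 0 0 0; 1 0 0 0.08 0 0 0; 1 0 0 0.05 0 0 0")

```text
clock: 5.8
position: [0.5438, 0.186, 0.2778]
ee_rot: [-3.113, 0.413, -0.004]
force: [0.1, 0.5, -5.2]
width: 0.278
```

Call:
jog_arm(commands="1 0 0 0 0 0 0; 1 0 0 0 0 0 0; 1 0 0 0 0 0 0; 1 0 0 0 0 0 0; 1 0 0 0 0 0 0")

```text
clock: 6.3
position: [0.5434, 0.1853, 0.2739]
ee_rot: [3.114, -0.414, -0.002]
force: [-0.5, -0.4, -4.7]
width: 0.282
```

```bash
cat > tilt.py <<'E'
from h import *
# handle/axis tilt in both views from depth slices of dark handle + foot
o=status.observe();print(o['force'].round(2),o['ft_torque'].round(3),o['position'].round(4),o['ee_rot'].round(4))
p=o['position']
for n in('top','side'):
    d=grab(n);P=cloud(d);H=cv2.cvtColor(d['pixels'],cv2.COLOR_RGB2HSV).astype(int)
    near=(np.hypot(P[...,0]-p[0],P[...,1]-p[1])<.045)&(d['z_map']>0)
    for a,b in((-.090,-.060),(-.055,-.035),(-.027,-.002)):
        k=near&(P[...,2]>p[2]+a)&(P[...,2]<p[2]+b); q=P[k]
        if len(q)>5:
            v,u=np.nonzero(k); print(n,(a,b),len(q),'x',np.percentile(q[:,0],[2,50,98]).round(4),'y',np.percentile(q[:,1],[2,50,98]).round(4),'z',np.percentile(q[:,2],[2,98]).round(4),'u',u.min(),u.max(),'v',v.min(),v.max())
E
python3 tilt.py
```

```text
[-0.54 -0.4  -4.67] [-0.039 -0.067  0.025] [0.5434 0.1853 0.2739] [ 3.1136e+00 -4.1380e-01 -2.0000e-03]
side (-0.09, -0.06) 334 x [0.5156 0.5404 0.5714] y [0.1699 0.204  0.2196] z [0.1992 0.2137] u 292 318 v 200 217
side (-0.055, -0.035) 78 x [0.5334 0.5421 0.5537] y [0.1883 0.1974 0.201 ] z [0.2192 0.2381] u 300 309 v 196 205
side (-0.027, -0.002) 140 x [0.53   0.5423 0.5584] y [0.1847 0.2007 0.206 ] z [0.2474 0.2713] u 297 311 v 184 195
```

The grip holds; the force reading shows about 4.6 N of weight. I'm carrying it over to the plate.

Call:
jog_arm(commands="1 0.01 -0.04 0 0 0 0; 1 0.012 -0.08 0 0 0 0; 1 0.012 -0.09 0 0 0 0; 1 0.012 -0.09 0 0 0 0; 1 0.012 -0.09 0 0 0 0")

```text
clock: 6.9
position: [0.5614, 0.0663, 0.2747]
ee_rot: [3.113, -0.415, 0.0]
force: [0.5, 0.3, -4.1]
width: 0.279
```

Call:
jog_arm(commands="1 0.012 -0.09 0 0 0 0; 1 0.012 -0.09 0 0 0 0; 1 0.012 -0.09 0 0 0 0; 1 0.012 -0.09 0 0 0 0; 1 0.012 -0.09 0 0 0 0")

```text
clock: 7.4
position: [0.579, -0.0688, 0.2747]
ee_rot: [3.114, -0.415, 0.0]
force: [0.9, -0.5, -4.0]
width: 0.282
```

Call:
jog_arm(commands="1 0.012 -0.09 0 0 0 0; 1 0.012 -0.09 0 0 0 0; 1 0.012 -0.08 0 0 0 0; 1 0.012 -0.05 0 0 0 0; 1 0.009 -0.023 0 0 0 0")

```text
clock: 7.9
position: [0.5961, -0.1689, 0.2744]
ee_rot: [3.113, -0.418, -0.001]
force: [-0.5, -0.4, -4.5]
width: 0.276
```

Call:
jog_arm(commands="1 0 0 -0.02 0 0 0; 1 0 0 -0.04 0 0 0; 1 0 0 -0.03 0 0 0; 1 0 0 0 0 0 0; 1 0 0 0 0 0 0")

```text
clock: 8.4
position: [0.5961, -0.1656, 0.2474]
ee_rot: [-3.114, 0.412, 0.001]
force: [-0.2, -0.3, -4.3]
width: 0.282
```

```bash
python3 tilt.py; python3 -c "
from h import *
d=load('side');save(d,'s6.png',(240,100,370,230),4.6)"
```

```text
[-0.23 -0.34 -4.32] [ 0.006 -0.12  -0.048] [ 0.5961 -0.1656  0.2474] [-3.1142e+00  4.1220e-01  1.2000e-03]
top (-0.09, -0.06) 55 x [0.5854 0.6008 0.6172] y [-0.145  -0.1368 -0.1321] z [0.1748 0.1873] u 365 371 v 154 171
side (-0.09, -0.06) 172 x [0.5675 0.5933 0.6231] y [-0.1849 -0.1452 -0.1313] z [0.1729 0.1872] u 293 312 v 149 160
side (-0.055, -0.035) 41 x [0.587  0.5955 0.6057] y [-0.1589 -0.1533 -0.1486] z [0.1941 0.2113] u 299 305 v 145 151
side (-0.027, -0.002) 81 x [0.5816 0.5941 0.6095] y [-0.1654 -0.1513 -0.1431] z [0.2207 0.2439] u 296 307 v 134 143
```

View pics/s6.png

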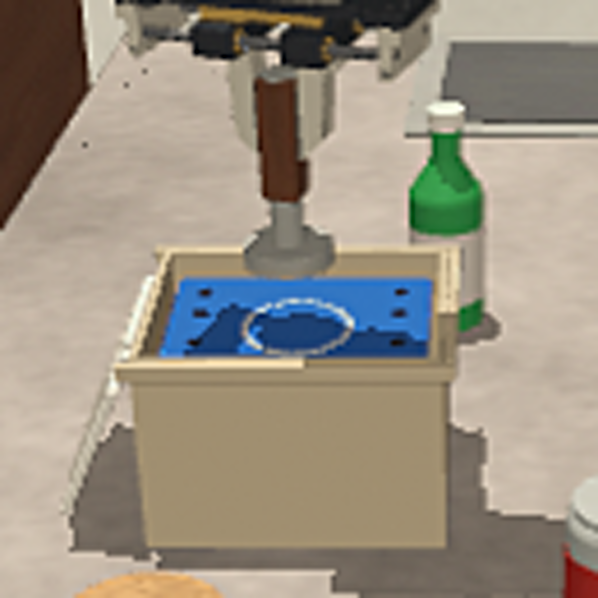

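Call:
jog_arm(commands="1 0 0 -0.02 0 0 0; 1 0 0 -0.03 0 0 0; 1 0 0 -0.03 0 0 0; 1 0 0 -0.03 0 0 0; 1 0 0 -0.01 0 0 0")

```text
clock: 9.0
position: [0.5955, -0.1664, 0.21]
ee_rot: [-3.114, 0.414, 0.004]
force: [0.0, -0.2, -4.6]
width: 0.276
```

```bash
python3 - <<'E'
from h import *
d=load('side')
print('ring',onplane(d,[305,170.7],.122),'foot bottom ctr',onplane(d,[303,156.1],.1717))
E
python3 tilt.py; python3 -c "
from h import *
d=load('side');save(d,'s7.png',(270,120,340,190),8)"
```

```text
ring [[ 0.59202148 -0.16551343  0.122     ]] foot bottom ctr [[ 0.59573783 -0.16447647  0.1717    ]]
[ 0.03 -0.21 -4.63] [-0.078 -0.057 -0.045] [ 0.5955 -0.1664  0.21  ] [-3.114   0.4141  0.0035]
top (-0.09, -0.06) 142 x [0.5518 0.5973 0.6338] y [-0.1661 -0.1356 -0.1236] z [0.1202 0.1496] u 358 382 v 156 190
side (-0.09, -0.06) 311 x [0.5557 0.5901 0.6342] y [-0.1872 -0.1519 -0.1309] z [0.1201 0.1495] u 290 318 v 160 177
side (-0.055, -0.035) 43 x [0.586  0.5946 0.6044] y [-0.16   -0.154  -0.1498] z [0.1563 0.174 ] u 300 306 v 156 163
side (-0.027, -0.002) 78 x [0.582  0.5929 0.6085] y [-0.1661 -0.1517 -0.1454] z [0.184  0.2074] u 298 308 v 146 154
```

View pics/s7.png

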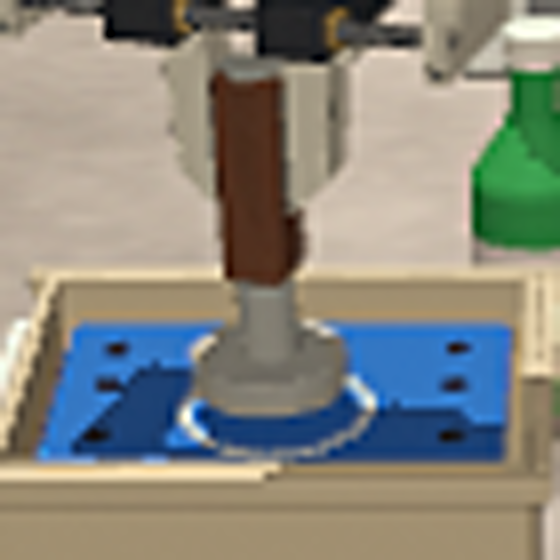

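The foot is over the ring. In the crop the ring centre is x≈279 and the foot centre x≈271, so the foot is about 2 mm off in x. I'm nudging it and lowering slowly.

Call:
jog_arm(commands="1 -0.003 0 -0.008 0 0 0; 1 -0.003 0 -0.008 0 0 0; 1 0 0 -0.006 0 0 0; 1 0 0 -0.006 0 0 0; 1 0 0 -0.005 0 0 0")

```text
clock: 9.6
position: [0.5945, -0.1664, 0.2018]
ee_rot: [3.114, -0.414, 0.0]
force: [-0.3, -0.1, -3.6]
width: 0.281
```

Call:
jog_arm(commands="1 0 0 -0.005 0 0 0; 1 0 0 -0.005 0 0 0; 1 0 0 -0.005 0 0 0; 1 0 0 -0.005 0 0 0; 1 0 0 -0.005 0 0 0")

```text
clock: 10.1
position: [0.5946, -0.1666, 0.1946]
ee_rot: [3.114, -0.414, 0.001]
force: [-1.6, -0.9, -0.0]
width: 0.283
```

Contact has started at about 4.6 N. I'm continuing in small steps.

Call:
jog_arm(commands="1 0 0 -0.004 0 0 0; 1 0 0 -0.004 0 0 0; 1 0 0 -0.004 0 0 0; 1 0 0 -0.004 0 0 0; 1 0 0 -0.004 0 0 0")

```text
clock: 10.6
position: [0.5946, -0.1665, 0.1883]
ee_rot: [3.114, -0.414, 0.001]
force: [-0.0, -0.7, 1.3]
width: 0.28
```

Call:
jog_arm(commands="1 0 0 -0.002 0 0 0; 1 0 0 -0.002 0 0 0; 1 0 0 -0.002 0 0 0; 1 0 0 -0.002 0 0 0; 1 0 0 -0.002 0 0 0")

```text
clock: 11.1
position: [0.5945, -0.1665, 0.1854]
ee_rot: [3.114, -0.414, 0.0]
force: [-0.8, -2.2, 1.8]
width: 0.275
```

Call:
jog_arm(commands="1 0 0 -0.0015 0 0 0; 1 0 0 -0.0015 0 0 0; 1 0 0 -0.0015 0 0 0; 1 0 0 -0.0015 0 0 0; 1 0 0 -0.0015 0 0 0")

```text
clock: 11.6
position: [0.5945, -0.1665, 0.1831]
ee_rot: [3.114, -0.414, 0.0]
force: [-1.0, -3.2, 1.0]
width: 0.279
```

Call:
jog_arm(commands="1 0 0 -0.0015 0 0 0; 1 0 0 -0.0015 0 0 0; 1 0 0 -0.0015 0 0 0; 1 0 0 -0.0015 0 0 0; 1 0 0 -0.0015 0 0 0")

```text
clock: 12.1
position: [0.5945, -0.1664, 0.1808]
ee_rot: [3.114, -0.414, 0.0]
force: [0.2, -4.0, 2.1]
width: 0.281
```

```bash
cat > pl.py <<'E'
from h import *
o=status.observe();print(o['clock'],o['force'].round(2),o['ft_torque'].round(3),o['position'].round(4),o['ee_rot'].round(4))
for n in('top','side'):
    d=grab(n);P=cloud(d);H=cv2.cvtColor(d['pixels'],cv2.COLOR_RGB2HSV).astype(int)
    B=(H[...,0]>95)&(H[...,0]<125)&(H[...,1]>110)&(abs(P[...,0]-.5957)<.085)&(abs(P[...,1]+.167)<.07)&(abs(P[...,2]-.105)<.035)
    B=cv2.erode(B.astype(np.uint8),np.ones((3,3)))>0
    q=P[B]; A=np.c_[q[:,:2]-[.5957,-.167],np.ones(len(q))]
    if len(q)<60: print(n,'few',len(q)); continue
    for i in range(5):
        k=abs(q[:,2]-np.median(q[:,2]))<.01 if i==0 else abs(q[:,2]-A@co)<.004
        co=np.linalg.lstsq(A[k],q[k,2],rcond=None)[0]
    print(n,'plate',k.sum(),co.round(4),'std',(q[k,2]-A[k]@co).std().round(4),'span',np.ptp(q[k],axis=0).round(3))
E
python3 pl.py; python3 tilt.py | tail -4
```

```text
12.1 [ 0.21 -4.01  2.14] [-1.126 -0.088  0.007] [ 0.5945 -0.1664  0.1808] [ 3.1141e+00 -4.1410e-01  3.0000e-04]
top plate 1404 [ 0.0013 -0.0013  0.1058] std 0.0016 span [0.165 0.135 0.008]
side plate 194 [-1.000e-04  9.100e-03  1.052e-01] std 0.0014 span [0.163 0.072 0.007]
top (-0.09, -0.06) 158 x [0.5724 0.6007 0.6313] y [-0.1459 -0.1332 -0.1233] z [0.1028 0.1206] u 358 367 v 160 186
side (-0.09, -0.06) 180 x [0.5538 0.5884 0.6355] y [-0.1932 -0.1586 -0.1341] z [0.1033 0.1204] u 290 318 v 168 177
side (-0.055, -0.035) 42 x [0.5843 0.5926 0.6028] y [-0.1642 -0.1533 -0.148 ] z [0.1265 0.1453] u 301 307 v 164 171
side (-0.027, -0.002) 73 x [0.5805 0.5939 0.6085] y [-0.1663 -0.1517 -0.1457] z [0.1548 0.177 ] u 298 308 v 155 163
```

The plate is level and the foot is still centred. A sideways load of about -4 N in y has built up, so I'm yielding slightly toward -y while pushing on.

Call:
jog_arm(commands="1 0 -0.002 -0.001 0 0 0; 1 0 0 -0.0015 0 0 0; 1 0 0 -0.0015 0 0 0; 1 0 0 -0.0015 0 0 0; 1 0 0 -0.0015 0 0 0")

```text
clock: 12.8
position: [0.5945, -0.1665, 0.1787]
ee_rot: [-3.114, 0.413, -0.0]
force: [-0.4, -0.7, 3.3]
width: 0.277
```

Call:
jog_arm(commands="1 0 -0.0005 -0.0015 0 0 0; 1 0 0 -0.0015 0 0 0; 1 0 0 -0.0015 0 0 0; 1 0 0 -0.0015 0 0 0; 1 0 0 -0.0015 0 0 0")

```text
clock: 13.3
position: [0.5945, -0.1665, 0.1774]
ee_rot: [-3.114, 0.413, -0.001]
force: [-3.5, 0.1, 12.7]
width: 0.275
```

The plate has stopped, with about 17 N on it (12.7 N reading plus 4.6 N weight). I'm holding there.

Call:
jog_arm(commands="1 0 0 -0.0005 0 0 0; 1 0 0 0 0 0 0; 1 0 0 0 0 0 0; 1 0 0 0 0 0 0; 1 0 0 0 0 0 0")

```text
clock: 13.8
position: [0.5946, -0.1665, 0.1774]
ee_rot: [-3.114, 0.413, -0.001]
force: [-3.7, -0.1, 12.1]
width: 0.281
```

Call:
jog_arm(commands="1 0 0 0 0 0 0; 1 0 0 0 0 0 0; 1 0 0 0 0 0 0; 1 0 0 0 0 0 0; 1 0 0 0 0 0 0")

```text
clock: 14.3
position: [0.5946, -0.1665, 0.1774]
ee_rot: [-3.114, 0.413, -0.001]
force: [-2.6, 0.7, 11.4]
width: 0.282
```

```bash
python3 pl.py; python3 tilt.py | tail -4
```

```text
14.3 [-2.57  0.69 11.45] [0.081 0.966 0.008] [ 0.5946 -0.1665  0.1774] [-3.114e+00  4.134e-01 -1.000e-03]
top plate 1394 [ 0.001  -0.0009  0.1025] std 0.0016 span [0.165 0.135 0.008]
side plate 178 [-0.0002  0.0075  0.1019] std 0.0012 span [0.163 0.062 0.006]
top (-0.09, -0.06) 155 x [0.5736 0.6    0.6295] y [-0.1464 -0.1333 -0.1234] z [0.0993 0.1172] u 358 367 v 160 186
side (-0.09, -0.06) 150 x [0.5542 0.5859 0.6347] y [-0.1965 -0.1597 -0.1363] z [0.1001 0.1171] u 291 318 v 170 177
side (-0.055, -0.035) 41 x [0.5843 0.5927 0.6028] y [-0.1612 -0.1536 -0.1491] z [0.1232 0.1415] u 301 307 v 166 173
side (-0.027, -0.002) 77 x [0.5808 0.5938 0.6076] y [-0.1657 -0.1511 -0.1452] z [0.1512 0.1748] u 298 308 v 156 165
```

Steady at about 16 N, plate level and slide about 0.023. I'm leaning a little more to sit mid-band and holding over a second.

Call:
jog_arm(commands="1 0 0 -0.001 0 0 0; 1 0 0 -0.0005 0 0 0; 1 0 0 0 0 0 0; 1 0 0 0 0 0 0; 1 0 0 0 0 0 0")

```text
clock: 15.0
position: [0.5946, -0.1665, 0.1772]
ee_rot: [-3.114, 0.414, -0.001]
force: [-3.8, 1.3, 13.3]
width: 0.279
```

Call:
jog_arm(commands="1 0 0 0 0 0 0; 1 0 0 0 0 0 0; 1 0 0 0 0 0 0; 1 0 0 0 0 0 0; 1 0 0 0 0 0 0")

```text
clock: 15.5
position: [0.5946, -0.1665, 0.1772]
ee_rot: [-3.114, 0.413, -0.001]
force: [-3.7, 0.5, 13.7]
width: 0.284
```

Call:
jog_arm(commands="1 0 0 0 0 0 0; 1 0 0 0 0 0 0; 1 0 0 0 0 0 0; 1 0 0 0 0 0 0; 1 0 0 0 0 0 0")

```text
clock: 16.0
position: [0.5946, -0.1665, 0.1773]
ee_rot: [-3.114, 0.414, -0.001]
force: [-4.8, 1.5, 12.9]
width: 0.283
```

About 17.9 N was held for over 1.5 s, with the plate measured level within 0.01 rad. I'm relieving the sideways load and then lifting off.

Call:
jog_arm(commands="1 -0.002 0 0 0 0 0; 1 0 0 0.002 0 0 0; 1 0 0 0.003 0 0 0; 1 0 0 0.004 0 0 0; 1 0 0 0.005 0 0 0")

```text
clock: 16.5
position: [0.5929, -0.167, 0.1791]
ee_rot: [-3.114, 0.414, 0.004]
force: [-0.7, 0.4, -3.5]
width: 0.281
```

Call:
jog_arm(commands="1 0 0 0.01 0 0 0; 1 0 0 0.02 0 0 0; 1 0 0 0.04 0 0 0; 1 0 0 0.06 0 0 0; 1 0 0 0.08 0 0 0")

```text
clock: 17.0
position: [0.5933, -0.167, 0.2437]
ee_rot: [-3.114, 0.414, 0.002]
force: [0.0, -0.5, -4.0]
width: 0.279
```

Call:
jog_arm(commands="1 0 0 0.06 0 0 0; 1 0 0 0.04 0 0 0; 1 0 0 0 0 0 0; 1 0 0 0 0 0 0; 1 0 0 0 0 0 0")

```text
clock: 17.5
position: [0.5932, -0.1671, 0.2719]
ee_rot: [-3.114, 0.414, 0.003]
force: [-0.6, 0.1, -4.5]
width: 0.282
```

```bash
python3 pl.py; python3 tilt.py | tail -4
```

```text
17.5 [-0.61  0.11 -4.49] [-0.071 -0.112  0.077] [ 0.5932 -0.1671  0.2719] [-3.1142e+00  4.1390e-01  3.1000e-03]
top plate 1711 [ 0.0009 -0.0017  0.1033] std 0.0016 span [0.165 0.135 0.008]
side plate 261 [0.0016 0.0147 0.1031] std 0.0013 span [0.161 0.063 0.007]
top (-0.09, -0.06) 66 x [0.5809 0.5978 0.6126] y [-0.1481 -0.1384 -0.1338] z [0.1963 0.212 ] u 367 374 v 153 169
side (-0.09, -0.06) 174 x [0.5647 0.59   0.6192] y [-0.1839 -0.1466 -0.1313] z [0.1972 0.2116] u 294 313 v 141 152
side (-0.055, -0.035) 47 x [0.5832 0.5917 0.604 ] y [-0.1621 -0.1546 -0.1498] z [0.218  0.2362] u 299 306 v 137 144
side (-0.027, -0.002) 88 x [0.5799 0.592  0.6086] y [-0.1674 -0.1531 -0.1453] z [0.2457 0.269 ] u 297 307 v 126 135
```

The plate stayed down and level after lift-off. I'm carrying the tamper back to the rest.

Call:
jog_arm(commands="1 -0.011 0.04 0 0 0 0; 1 -0.012 0.08 0 0 0 0; 1 -0.012 0.09 0 0 0 0; 1 -0.012 0.09 0 0 0 0; 1 -0.012 0.09 0 0 0 0")

```text
clock: 18.2
position: [0.5755, -0.0479, 0.2731]
ee_rot: [-3.114, 0.413, 0.0]
force: [0.6, -0.0, -3.7]
width: 0.28
```

Call:
jog_arm(commands="1 -0.012 0.09 0 0 0 0; 1 -0.012 0.09 0 0 0 0; 1 -0.012 0.09 0 0 0 0; 1 -0.012 0.09 0 0 0 0; 1 -0.012 0.09 0 0 0 0")

```text
clock: 18.7
position: [0.5572, 0.087, 0.2732]
ee_rot: [-3.114, 0.413, 0.0]
force: [0.4, 0.3, -4.6]
width: 0.282
```

Call:
jog_arm(commands="1 -0.012 0.09 0 0 0 0; 1 -0.012 0.09 0 0 0 0; 1 -0.012 0.08 0 0 0 0; 1 -0.01 0.05 0 0 0 0; 1 0 0.027 0 0 0 0")

```text
clock: 19.2
position: [0.5433, 0.1881, 0.2732]
ee_rot: [-3.114, 0.41, 0.0]
force: [-0.9, -0.4, -4.3]
width: 0.284
```

Call:
jog_arm(commands="1 0 0 -0.02 0 0 0; 1 0 0 -0.05 0 0 0; 1 0 0 -0.08 0 0 0; 1 0 0 -0.1 0 0 0; 1 0 0 -0.1 0 0 0")

```text
clock: 19.7
position: [0.545, 0.1839, 0.1667]
ee_rot: [3.113, -0.418, 0.001]
force: [0.1, 0.3, -4.6]
width: 0.278
```

Call:
jog_arm(commands="1 0 0 -0.09 0 0 0; 1 0 0 -0.06 0 0 0; 1 0 0 -0.04 0 0 0; 1 0 0 -0.02 0 0 0; 1 0 0 0 0 0 0")

```text
clock: 20.2
position: [0.5444, 0.1853, 0.1047]
ee_rot: [3.113, -0.415, -0.001]
force: [-0.6, -0.2, -5.2]
width: 0.278
```

```bash
python3 tilt.py; python3 -c "
from h import *
d=load('side');save(d,'s8.png',(250,180,360,300),5)"
```

```text
[-0.61 -0.24 -5.18] [-0.059 -0.106  0.017] [0.5444 0.1853 0.1047] [ 3.1135e+00 -4.1520e-01 -7.0000e-04]
side (-0.09, -0.06) 283 x [0.5171 0.5427 0.5723] y [0.1681 0.2036 0.22  ] z [0.0298 0.0445] u 296 319 v 258 276
side (-0.055, -0.035) 57 x [0.5353 0.544  0.5552] y [0.1928 0.1981 0.2021] z [0.0506 0.0691] u 303 311 v 257 265
side (-0.027, -0.002) 107 x [0.5306 0.5442 0.5598] y [0.1832 0.2009 0.207 ] z [0.0783 0.1019] u 300 313 v 247 256
```

View pics/s8.png

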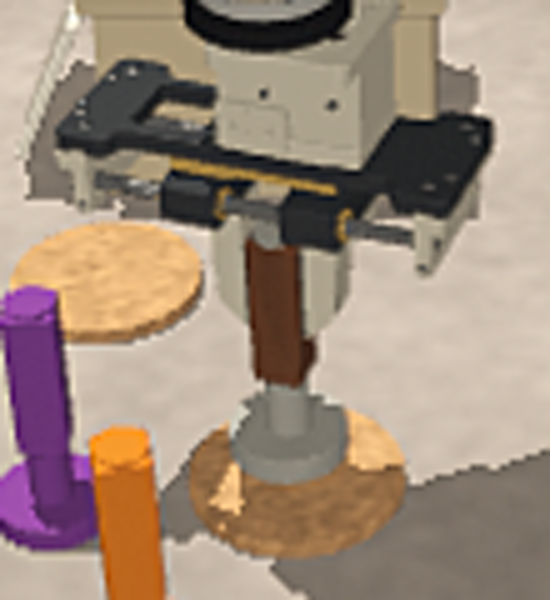

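The tamper is upright and over the rest (foot at crop (291,440), rest centre about (298,480)). I'm lowering it gently to contact.

Call:
jog_arm(commands="1 0 0 -0.014 0 0 0; 1 0 0 -0.014 0 0 0; 1 0 0 -0.012 0 0 0; 1 0 0 -0.008 0 0 0; 1 0 0 -0.004 0 0 0")

```text
clock: 20.8
position: [0.5442, 0.1859, 0.0891]
ee_rot: [3.114, -0.414, -0.001]
force: [-0.4, -1.0, -4.2]
width: 0.281
```

Call:
jog_arm(commands="1 0 0 -0.003 0 0 0; 1 0 0 -0.003 0 0 0; 1 0 0 -0.002 0 0 0; 1 0 0 0 0 0 0; 1 0 0 0 0 0 0")

```text
clock: 21.3
position: [0.5444, 0.186, 0.0871]
ee_rot: [-3.114, 0.414, -0.0]
force: [0.4, -0.2, -4.3]
width: 0.277
```

Call:
jog_arm(commands="1 0 0 -0.002 0 0 0; 1 0 0 -0.002 0 0 0; 1 0 0 -0.002 0 0 0; 1 0 0 0 0 0 0; 1 0 0 0 0 0 0")

```text
clock: 21.8
position: [0.5444, 0.186, 0.0857]
ee_rot: [3.114, -0.414, 0.001]
force: [-3.2, -1.7, 3.9]
width: 0.282
```

The tamper is seated on the cork. I'm easing the load, opening, and then retreating straight up.

Call:
jog_arm(commands="1 -0.001 0 0.001 0 0 0; 1 0 0 0 0 0 0; 0 0 0 0 0 0 0; -0.5 0 0 0 0 0 0; -1 0 0 0 0 0 0")

```text
clock: 22.3
position: [0.5442, 0.1862, 0.0856]
ee_rot: [-3.114, 0.414, -0.0]
force: [0.4, -0.3, -0.3]
width: 0.49
```

Call:
jog_arm(commands="-1 0 0 0 0 0 0; -1 0 0 0 0 0 0; -1 0 0 0 0 0 0; -1 0 0 0 0 0 0; -1 0 0 0 0 0 0")

```text
clock: 22.8
position: [0.5441, 0.186, 0.0856]
ee_rot: [3.114, -0.414, 0.0]
force: [0.5, -0.1, 0.0]
width: 0.926
```

Call:
jog_arm(commands="-1 0 0 0 0 0 0; -1 0 0 0 0 0 0; -1 0 0 0 0 0 0; -1 0 0 0 0 0 0; -1 0 0 0 0 0 0")

```text
clock: 23.3
position: [0.5441, 0.186, 0.0856]
ee_rot: [-3.114, 0.414, -0.0]
force: [-0.9, 0.6, -0.2]
width: 1.001
```

Call:
jog_arm(commands="-1 0 0 0.03 0 0 0; -1 0 0 0.08 0 0 0; -1 0 0 0.12 0 0 0; -1 0 0 0.12 0 0 0; -1 0 0 0.12 0 0 0")

```text
clock: 23.8
position: [0.5438, 0.1861, 0.2287]
ee_rot: [-3.114, 0.413, -0.0]
force: [0.9, -0.1, -0.3]
width: 1.004
```

Call:
jog_arm(commands="-1 0 0 0.1 0 0 0; -1 -0.1 -0.1 0.05 0 0 0; -1 -0.1 -0.1 0 0 0 0; -1 -0.05 -0.05 0 0 0 0; -1 0 0 0 0 0 0")

```text
clock: 24.3
position: [0.4674, 0.1087, 0.2725]
ee_rot: [3.112, -0.417, 0.001]
force: [0.6, 0.6, -0.2]
width: 0.998
```

Call:
jog_arm(commands="-1 0 0 0 0 0 0; -1 0 0 0 0 0 0; -1 0 0 0 0 0 0; -1 0 0 0 0 0 0; -1 0 0 0 0 0 0")

```text
clock: 24.8
position: [0.4692, 0.1115, 0.2714]
ee_rot: [-3.114, 0.413, 0.001]
force: [0.1, -0.2, 0.4]
width: 0.999
```

```bash
python3 pl.py; sed 's/onplane(d,\[u.mean/onplane(d,[u.mean/' m2.py | sed "s/save(d,'s3.png'.*/pass/" | python3 - | grep -E "cork|foot|button|handle"; python3 -c "
from h import *
d=load('side');save(d,'s9.png',(230,120,380,370),2.4)"
```

```text
24.8 [ 0.1  -0.16  0.36] [-0.056 -0.088  0.026] [0.4692 0.1115 0.2714] [-3.114e+00  4.129e-01  7.000e-04]
top plate 2787 [ 0.0007 -0.0016  0.1034] std 0.0016 span [0.166 0.135 0.008]
side plate 248 [-0.0021  0.0195  0.103 ] std 0.0012 span [0.163 0.061 0.006]
cork ((0.5517552495002747, 0.1894046515226364), (0.09717408567667007, 0.23953117430210114), 120.31939697265625)
foot top pts 0 ((0.0, 0.0), 0.0)
button px nan nan 0 [[nan nan nan]]
handle 0 ((0.0, 0.0), (0.0, 0.0), 0.0)
cork ((0.5427833199501038, 0.1894010454416275), (0.1089833453297615, 0.1186634823679924), 12.913761138916016)
foot top pts 250 ((0.5453557372093201, 0.19082163274288177), 0.031791891902685165)
button px 305.61290322580646 234.98387096774192 62 [[0.54392381 0.20143224 0.14      ]]
handle 204 ((0.5429328083992004, 0.2003524750471115), (0.025538066402077675, 0.01466173492372036), 17.794208526611328)<stdin>:24: RuntimeWarning: Mean of empty slice.
  ret = ret.dtype.type(ret / rcount)
```

View pics/s9.png

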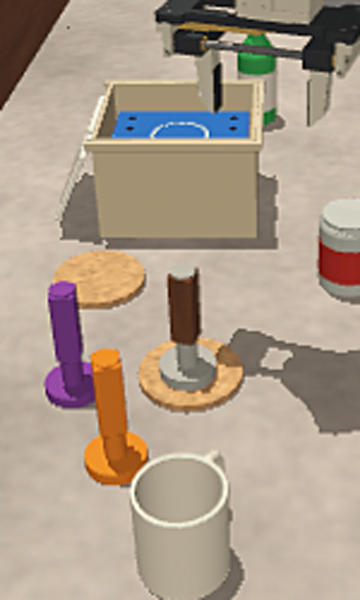

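The tamper stands upright on its rest, about 3 mm from the centre. The plate is down (slide about 22 mm) and level, and the gripper is clear. I'm handing the job in.

```bash
python3 -c "
from cell import arm
print(arm.sign_off())"
```

```text
the job is handed in; nothing more can be done
None
```

The job is handed in at about 25 s on the robot's clock; no verdict was reported. The tamper pushed the plate down to the hidden stack, leaned on it, and was stood back on its cork rest and released.

- **Press:** the plate stopped about 23 mm down. The tamper then leaned on it with 16 to 18 N for over 2 s. That is the wrist reading plus about 4.6 N for the tamper's weight, and no reading I took came near 30 N.
- **Level under load:** depth fits gave a plate tilt of 0.01 rad or less in both views.
- **At the end, plate:** it stayed down by about 22 mm. The top view shows it level within 0.002 rad; the side view, with few points and a partly hidden plate, says about 0.02 rad. Both are inside the 0.035 limit.
- **At the end, tamper:** it looks upright in the last side picture, on its rest with the centres about 3 mm apart. The gripper was open and clear, with a wrist force of about 0.
- **Bystanders:** the soap, mug and tin look untouched in the last picture, but I did not measure their positions.

**Disagreements and failed checks:**
- The two cameras differ by 3 to 5 mm in y around the rest.
- The final top view of the tamper failed because the arm was in the way, so its last position check rests on the side camera alone.
- Sideways loads of 4 to 5 N built up during the press. I eased each by a shift of about 0.6 mm.

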